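Seat a pot in the decorating fixture

ROBOT

A 7-joint arm with a two-finger parallel gripper is mounted at the origin on the work surface; the furniture and walls round the work are solid. World frame = base frame: x ahead of the robot, y to its left, z up, the work surface at z = 0. Lengths are in m, angles in rad, forces in N, time in s.
With the tool pointing down it reaches from about 0.4 to 0.85 m from the base axis. Payload 10.4 kg.
Tool frame: the origin (TCP) lies on the centre line of the jaws, within the pads' length; the fingertips stand 11 mm ahead of it and the grasp point (between the pads) lies 8 mm behind it (tip_reach is the distance from the TCP to the fingertips, in m); z points along the fingers, y is the line along which they close (so a half turn about z gives the same grasp; the last joint's range is limited). The gripper opens to 85 mm and grips with 20 to 120 N. Pads are 22 mm wide; open, the fingers measure 114 mm over their backs; the gripper's body (76 mm by 85 mm) begins 54 mm behind the grasp point. The pads swing forward as they close: fully open they stand 13 mm farther back than shut.
Start: joints at [-1.335, 0.332, -0.065, 1.46, 0.022, 1.35, -0.088], TCP at [0.16, 0.604, 0.242] pointing down, gripper open.
Joint ranges: [-2.6, 2.6], [-0.5, 2.12], [-1.47, 1.34], [0.16, 2.42], [-1.27, 4.41], [0.06, 2.06], [-2.6, 2.6]. Speed limits (rad/s): [2.22, 2.22, 2.79, 2.79, 3.14, 3.14, 3.14].

INTERFACE

Orientations are given as a unit quaternion [x, y, z, w].
In Python, from workcell import get_obs, camera, hand_in, tip_reach gives the robot as it stands. The module is installed in compiled form; this text tells all that it offers.
- The arm moves only by the tool move_arm, never from a script. Its argument "plan" is a list of rows, each an object with "delta_pos": the shift along the tool's x, y, z in fractions of the full range, 1 being 100 cm, a list of three; "turn": the turn, a rotation vector about the tool's x, y, z in parts of the range, where 1.0 means 2 pi rad, a list of three; "fingers": the closure, from 0 (fully open) to 1 (shut). A call has 1 to 12 rows; each row is the pose to reach, as a shift and turn from the pose commanded when the call began, along the tool's axes at that moment; what a row does not reach only later rows make up. A row lasts 1/8 s, in which the tool goes at most 62.5 mm and 10.7 degrees, less where a joint would pass 70% of its speed; a pose out of reach is approached as far as the arm can. A shift or turn number past 1, either way, is cut back to 1. A call with a gripper value outside its range is refused whole. The fingers move at their own pace and stop on an object; "force" is the grip in N (left out, the last holds). Time passes only in rows, so rows that repeat a pose let the fingers close. It gives the time, the measured TCP pose, the force, the opening and the grip force at its end, in the units of the state.
- get_obs(): the state, without advancing time (a new reading comes with each control period).
- camera(name): name is "scene" or "top" or "wrist"; returns a dict with "color" (480x640x3 uint8, red, green, blue), "range_z" (480x640 float32, m along the optical axis (not along the pixel's ray), 0 where there is no reading), "fx", "fy", "cx", "cy" (pixels), "R" (3x3) and "t" (3): a world point X has camera coordinates R X + t; the wrist camera has in their place "tool_from_camera" (4x4, takes a point from camera to tool coordinates, whose origin is the TCP and whose axes are the flange's). Camera axes: x right, y down, z forward; pixel columns grow to the right and rows downward; lengths in m; the calibration is good to about 2 mm. A picture is of the moment at which its call begins: read the wrist's pose just before it.
- hand_in(): hands the job in; it is judged then, once.
The state is a dict: "clock": time; "joint_pos": joint angles; "joint_velocities": joint speeds; "tau": joint torques, N m; "position": TCP position; "ee_rot": TCP orientation; "ft_force": force on the tool from outside, world axes, zero at the start; "torque": the same for the moment, N m; "grip_width": opening from 0.0 (shut) to 1.0 (fully open); "grasp_force": force on a finger pad.
Only numpy, scipy, OpenCV 4.12 (cv2) and the standard library are available. Lean on these libraries where they do the work, as an engineer would, in place of code of your own. Each camera call takes 0.05 s, during which the arm holds its last target. There are 200 camera calls.

TASK

Load the tall narrow pot into the decorating fixture: set it upright on the wooden plate, slide it gently home until its wall bears on both upright pins at once, and only then, since the arm is there to hold the pot and not to shove it, swing the sprung toggle arm over so that its roller holds the pot against the pins. The clay is leather hard, so do not press it hard against the pins or tip it, and leave the other ware and tools where they are.

Things in the scene. Friction and masses are not known exactly. Their poses are not given: they have to be found in the camera images.
- pot: the part: small straight-walled unglazed clay pot, open at the top, 62 mm in diameter (wall radius about 31 mm from 12 mm above its foot up to the rim, foot radius 24 mm), 61 mm tall, about 0.15 kg; leather hard: over 10 N on one pin bruises it; origin at the centre of its underside, z up. It stands on the table either left or right of the fixture
- nest: the fixture's fixed plain wooden base plate, 178 mm (x) by 165 mm (y), 12 mm thick; origin on the table under the plate's middle, x points across the plate towards the two pins (roughly away from the robot), y to the left of that, z up. Nothing stands on it between its -x edge and the pot's place while the toggle arm is open
- home (a point): point on the plate's top, at x = 27, y = 22 mm in the nest's frame (axes as the nest's): where the axis of a pot that bears on both pins stands when the stop bar is in mid-slot. The bar is clamped anywhere in its slots, not reported: the true place is up to 12 mm nearer or farther along x, at the same y; feel for it
- pin_gauge (a point): mid-slot place of the point midway between the two pins' feet, 20 mm beyond home in the nest's x. The pins, upright, smooth black plastic, radius 9 mm, 8 to 71 mm above the plate with domed tops, stand 34.6 mm to the left and right (nest's y) of the line through home, on an aluminium stop bar with a round boss (radius 10, height 8 mm) under each; with the bar, all shift up to 12 mm along x
- toggle (a joint): angle of the toggle arm, rad: 0 = fully open, roller arm pointing to the nest's -x; grows as it swings clockwise seen from above; 1.4 to 1.75 when its roller rests on the seated pot, end of travel 1.85. An over-centre spring holds it open below 0.8 rad and drives it closed above; about 5 N at the handle starts it, damped (some 7 N more at 1 rad/s); the roller then presses with about 3 N
- pivot (a point): axis of the toggle arm's upright pivot, on the plate's top, at x = -12, y = -63 mm in the nest's frame, inside an aluminium drum of 15 mm radius. The arm is a flat aluminium bar, 12 mm wide, its top 52 mm above the table; at one end, 85 mm from the pivot, a free-turning black plastic roller, radius 8 mm, 22 to 82 mm above the table; the handle is on the far side of the pivot
- handle (a point): middle of the toggle arm's handle: an upright round wooden knob, 16 mm in diameter and 32 mm tall, from 57 to 89 mm above the table (this point at 73 mm), 55 mm from the pivot, on the far side from the roller: towards the nest's +x of the pivot when open, towards its -y when closed
- bowl: bystander: shallow wide clay bowl, 73 mm in diameter, 41 mm tall, on the other side of the fixture from the pot
- bear: bystander: slip-cast clay bear, 64x60x87 mm
- bird: bystander: slip-cast clay bird, 75x68x98 mm
- bottle: bystander: small screw-capped bottle, 47 mm in diameter, 104 mm tall
- kidney: bystander: flat kidney-shaped rubber scraper, 42x95x9 mm
Things that resemble listed ones, but are neither listed nor needed, are in the scene too. Leave any red look-alike of the pot alone.

How it is judged:
By the outcome, as a careful person would: the job done as asked, in the order asked, and still so for the second after the job is handed in, with the robot touching nothing.
It also fails if it takes over 72 s, if anything falls off the work surface, if the arm or the gripper's body presses on something with over 40 N, if the wrist force passes 120 N, or if a joint passes its speed limit or range.

## Working session

There is one attempt and no reset: what is moved stays moved. The work goes in short steps, Python scripts to look and compute and a tool call to move; the robot and the scene stay as the last step left them, time stands still between calls to the robot, and variables do not carry over. Pictures are saved under pics/ and viewed, at most 10 in all, crops included, and the job is handed in when it is done.

Besides the shell and the picture viewer there is one more tool, called after "Call:" by a JSON object that holds its "op" and its "data". move_arm: Moves the arm, as the interface text tells. Its arguments: {"type":"object","properties":{"plan":{"type":"array","items":{"type":"object","properties":{"delta_pos":{"type":"array","items":{"type":"number"}},"turn":{"type":"array","items":{"type":"number"}},"fingers":{"type":"number"}}}},"force":{"type":"number"}},"required":["plan"]}

```bash
mkdir -p pics; cat > h.py <<'E'
import numpy as np,cv2
from workcell import get_obs,camera,hand_in,tip_reach
from scipy.spatial.transform import Rotation as Ro
def snap(n,f):
    o=get_obs();c=camera(n);cv2.imwrite('pics/'+f+'.png',c['color'][:,:,::-1]);c.update(o=o);np.save('pics/'+f+'.npy',c,allow_pickle=True);return c
def load(f): return np.load('pics/'+f+'.npy',allow_pickle=True).item()
def cloud(c):
    z=c['range_z'];v,u=np.mgrid[:480,:640]
    P=np.stack([(u-c['cx'])/c['fx']*z,(v-c['cy'])/c['fy']*z,z],-1)
    if 'R' in c: W=(P-c['t'])@c['R']
    else:
        T=np.array(c['tool_from_camera']);W=P@T[:3,:3].T+T[:3,3]
        W=Ro.from_quat(c['o']['ee_rot']).apply(W.reshape(-1,3)).reshape(W.shape)+c['o']['position']
    W[z==0]=np.nan;return W
E
python3 - <<'E'
from h import *
o=get_obs();print(o,tip_reach)
snap('top','top0');snap('scene','scene0')
E
```

```text
{'clock': 0.0, 'joint_pos': array([-1.33458381,  0.33286284, -0.06469577,  1.4609757 ,  0.02156048,
        1.34991654, -0.08849154]), 'joint_velocities': array([ 8.61442083e-04, -2.52795901e-05,  5.05055715e-04,  6.26349947e-04,
        1.04306503e-03,  1.03551541e-03, -9.61268692e-04]), 'tau': array([-5.63116118e-04, -6.25439286e+01,  4.88117512e-02, -3.91606021e+01,
        1.62328844e-02,  9.64650797e-03,  1.15056773e-05]), 'position': array([0.15985635, 0.60381606, 0.24150513]), 'ee_rot': array([ 1.29036682e-01,  9.91639549e-01, -7.30297612e-04, -7.81988529e-05]), 'ft_force': array([-0.04171824,  0.13669497, -0.05976021]), 'torque': array([ 0.03143451,  0.00653068, -0.03233574]), 'grasp_force': 0.0, 'grip_width': 1.0009404955371815} 0.011
```

View pics/top0.png

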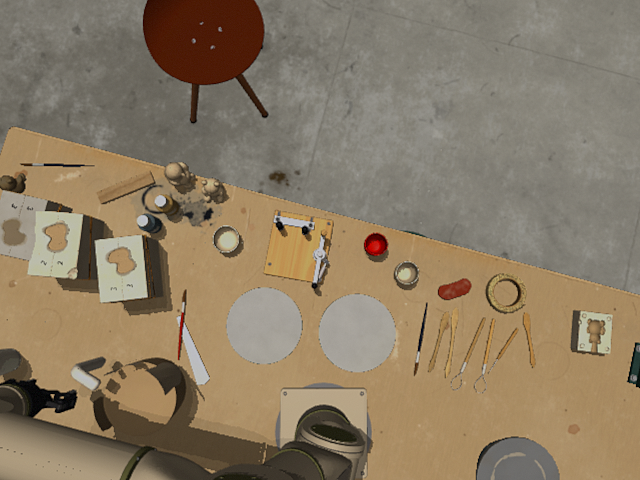

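View pics/scene0.png

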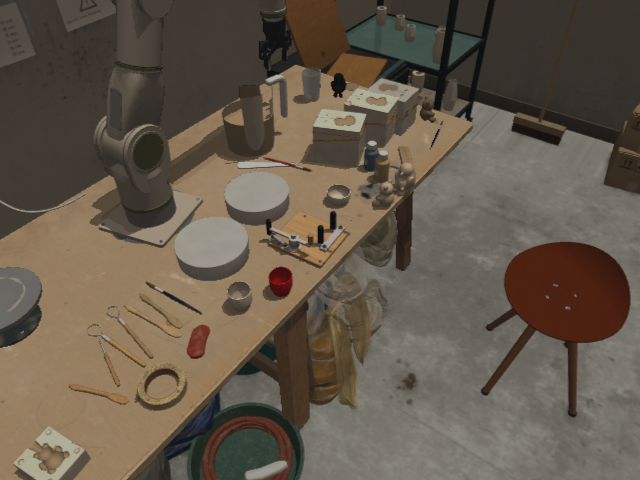

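Candidates in the top view are the grey vessel at (406,273), the shallow wide vessel at (227,240), which would be the bowl, and the red look-alike at (375,244), to be left alone. The narrow one at (406,273) fits the pot. Next I'll enlarge a crop and measure.

```bash
python3 - <<'E'
from h import *
c=load('top0');W=cloud(c)
print(c['fx'],c['R'],c['t'])
im=c['color'][195:305,205:430,::-1];cv2.imwrite('pics/top0c.png',cv2.resize(im,None,fx=3.5,fy=3.5,interpolation=cv2.INTER_CUBIC))
for (u,v) in [(406,273),(227,240),(375,244)]:
    w=W[v-20:v+20,u-20:u+20].reshape(-1,3);w=w[w[:,2]>.012]
    zt=np.percentile(w[:,2],98);r=w[w[:,2]>zt-.008]
    print(u,v,len(w),zt,(r.min(0)+r.max(0))/2,r.max(0)-r.min(0), cv2.minEnclosingCircle(r[:,:2].astype(np.float32)*1000))
# plate
m=(W[...,2]>.008)&(W[...,2]<.017);m[:200]=0;m[295:]=0;m[:,:255]=0;m[:,345:]=0
p=W[m][:,:2].astype(np.float32)
print(len(p),cv2.minAreaRect(p*1000))
E
```

```text
517.1903898805203 [[ 0.00118773 -0.99988628  0.01503382]
 [-0.99499413 -0.00268393 -0.09989735]
 [ 0.09992634 -0.01483991 -0.99488417]] [0.01331519 0.5269853  1.38316128]
406 273 277 0.06379949141045518 [ 0.42546652 -0.22063297  0.06080954] [0.05820304 0.05969517 0.00977066] ((425.5708923339844, -220.9068145751953), 31.194072723388672)
227 240 285 0.0440865363727206 [0.51539287 0.26262705 0.04283947] [0.07319053 0.07081867 0.01336406] ((515.7423095703125, 262.9964294433594), 36.95944595336914)
375 244 262 0.06343816007444252 [ 0.50237567 -0.13891399  0.061774  ] [0.05926445 0.05980587 0.01266613] ((501.2063293457031, -139.43893432617188), 31.07564926147461)
2737 ((494.7413330078125, 66.20561218261719), (258.9226379394531, 237.61517333984375), 0.7315197587013245)
```

View pics/top0c.png

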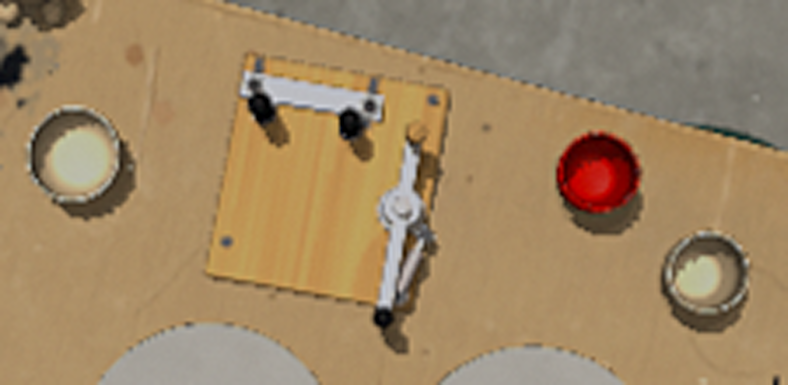

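The crop confirms it. The pot is at crop (706,273) (31 mm radius, 62 mm rim height), the bowl at (75,155) and the red one at (598,172). The plate corners are near (248,53), (448,90), (208,275) and (405,308), and the drum is at (401,207).

```bash
python3 - <<'E'
from h import *
c=load('top0');W=cloud(c)
R,t=c['R'],c['t'];C=-R.T@t;print('cam',C)
def px(u,v,z):
    u=u/3.5+205;v=v/3.5+195
    d=R.T@np.array([(u-c['cx'])/c['fx'],(v-c['cy'])/c['fy'],1]);return C+d*(z-C[2])/d[2]
co=[px(*q,.012) for q in [(248,53),(448,90),(405,308),(208,275)]]
for q in co:print(q.round(4))
print([np.linalg.norm(co[i]-co[(i+1)%4]).round(4) for i in range(4)])
m=np.mean(co,0);ex=co[0]+co[1]-co[2]-co[3];th=np.arctan2(ex[1],ex[0]);ey=co[0]+co[3]-co[1]-co[2];print(m,th,np.arctan2(-ey[0],ey[1]))
piv=px(401,207,.055);rol=px(383,317,.082);han=px(416,131,.089);p1=px(260,105,.07);p2=px(349,123,.07)
for n,q in zip(['piv','rol','han','p1','p2'],[piv,rol,han,p1,p2]):
    d=(q-m)[:2];print(n,q.round(4),'nest',np.array([d@[np.cos(th),np.sin(th)],d@[-np.sin(th),np.cos(th)]]).round(4))
for nm,u,v in [('piv',401,207),('rol',383,317),('han',416,131),('p1',258,105),('p2',348,122)]:
    a,b=int(u/3.5+205),int(v/3.5+195);w=W[b-3:b+4,a-3:a+4].reshape(-1,3);i=np.nanargmax(w[:,2]);s=w[w[:,2]>w[i,2]-.012];print(nm,s.mean(0).round(4),len(s),w[i,2])
E
```

```text
cam [0.38611722 0.03525406 1.42852952]
[0.5967 0.1312 0.012 ]
[ 0.5678 -0.0268  0.012 ]
[0.3965 0.0071 0.012 ]
[0.4219 0.1607 0.012 ]
[np.float64(0.1605), np.float64(0.1746), np.float64(0.1557), np.float64(0.1773)]
[0.49571275 0.06802592 0.012     ] -0.18092683969872403 -0.17275139897770725
piv [0.4726 0.011  0.055 ] nest [-0.0125 -0.0603]
rol [0.3893 0.0247 0.082 ] nest [-0.0969 -0.0617]
han [5.271e-01 5.000e-04 8.900e-02] nest [ 0.043  -0.0608]
p1 [0.5485 0.1178 0.07  ] nest [0.043  0.0585]
p2 [0.535  0.0506 0.07  ] nest [ 0.0418 -0.0101]
piv [0.4751 0.0104 0.0651] 20 0.07168919199496265
rol [0.3915 0.025  0.0807] 28 0.08620484000966079
han [0.5282 0.0014 0.0893] 30 0.09414348257020691
p1 [0.55   0.1176 0.084 ] 15 0.09259377401870829
p2 [0.5384 0.0508 0.0824] 29 0.08970962267386796
```

```bash
python3 - <<'E'
from h import *
c=load('top0');W=cloud(c)
for u,v in [(357,333),(264,326)]: print(W[v,u], W[v,u+38][1]-W[v,u-38][1])
w=W[285:375,310:405].reshape(-1,3);w=w[(w[:,2]>.03)&(w[:,2]<.1)];print(cv2.minEnclosingCircle(w[:,:2].astype(np.float32)*1000))
d=np.hypot(w[:,0]-.4255,w[:,1]+.221);print(d.min(),w[d.argmin()])
k=camera('wrist');print(np.round(k['tool_from_camera'],4),k['fx'])
# moves: tool-frame delta to viewing pose over fixture
o=get_obs();r=Ro.from_quat(o['ee_rot']);M=r.as_matrix();print(M.round(3))
for T in [(.5,.07,.30),(.4255,-.221,.25)]: print(r.inv().apply(np.array(T)-o['position']).round(4))
print(np.degrees(np.arctan2(M[1,1],M[0,1])))
E
```

```text
[ 0.2662284  -0.08682559  0.06091986] -0.19859556812237802
[0.2841509  0.15600064 0.0594253 ] -0.19837202409010452
((295.1732482910156, -65.82135009765625), 136.07664489746094)
0.10534753114925557 [ 0.34906319 -0.14850506  0.05631867]
[[-3.000e-04 -9.467e-01 -3.222e-01  8.290e-02]
 [ 1.000e+00 -1.000e-04 -6.000e-04  3.000e-04]
 [ 6.000e-04 -3.222e-01  9.467e-01 -1.326e-01]
 [ 0.000e+00  0.000e+00  0.000e+00  1.000e+00]] 351.0011018367723
[[-0.967  0.256 -0.   ]
 [ 0.256  0.967 -0.001]
 [-0.    -0.001 -1.   ]]
[-0.4654 -0.4292 -0.0578]
[-0.4679 -0.7295 -0.0074]
75.17255108270656
```

The manual's scale: turns go in shares of 2 pi rad. Converting my numbers, 1.485 rad is 0.2363.

Call:
{"op": "move_arm", "data": {"plan": [{"delta_pos":[-0.03,-0.03,-0.06],"turn":[0,0,0.0286],"fingers":0},{"delta_pos":[-0.08,-0.07,-0.06],"turn":[0,0,0.0573],"fingers":0},{"delta_pos":[-0.12,-0.11,-0.06],"turn":[0,0,0.0796],"fingers":0},{"delta_pos":[-0.16,-0.15,-0.06],"turn":[0,0,0.1019],"fingers":0},{"delta_pos":[-0.2,-0.19,-0.06],"turn":[0,0,0.1241],"fingers":0},{"delta_pos":[-0.25,-0.23,-0.06],"turn":[0,0,0.1464],"fingers":0},{"delta_pos":[-0.3,-0.27,-0.06],"turn":[0,0,0.1687],"fingers":0},{"delta_pos":[-0.34,-0.31,-0.06],"turn":[0,0,0.191],"fingers":0},{"delta_pos":[-0.38,-0.35,-0.06],"turn":[0,0,0.2133],"fingers":0},{"delta_pos":[-0.43,-0.39,-0.06],"turn":[0,0,0.2363],"fingers":0},{"delta_pos":[-0.465,-0.43,-0.06],"turn":[0,0,0.2363],"fingers":0},{"delta_pos":[-0.465,-0.43,-0.06],"turn":[0,0,0.2363],"fingers":0}]}}

```text
clock: 1.65
position: [0.5005, 0.0648, 0.3022]
ee_rot: [0.768, 0.64, -0.0, 0.001]
ft_force: [0.1, 0.2, -0.7]
grip_width: 1.001
grasp_force: 0.0
```

```bash
python3 - <<'E'
from h import *
c=snap('wrist','w1');o=c['o'];print(o['clock'],o['position'],o['ee_rot'],o['joint_pos'],np.abs(o['joint_velocities']).max())
E
```

```text
1.65 [0.50052983 0.06483526 0.30223987] [ 7.67971569e-01  6.40483642e-01 -2.74473828e-04  5.45970506e-04] [-0.751651    0.01893885  0.54516016  1.7032981  -0.00869453  1.42207825
 -0.38582259] 0.0848608405354841
```

View pics/w1.png

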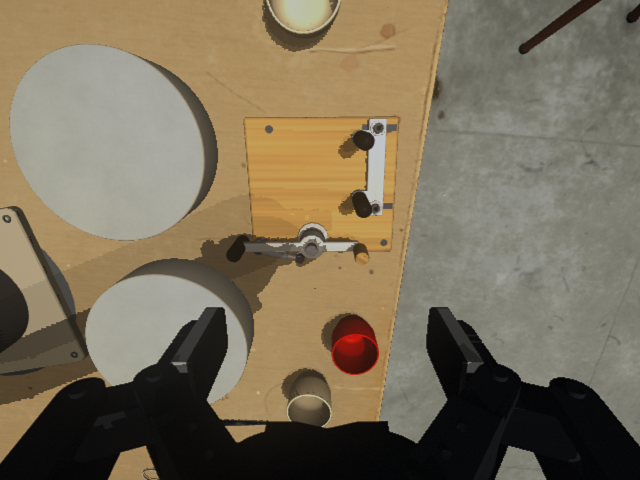

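The wrist view shows the plate with corners near (245,118), (399,117) and (392,250). The pins are at about (364,140) and (362,204), the drum at (312,240), and the handle at (361,252). The pot is at (309,400) and the red one at (355,350). Now I'll fit the nest pose.

```bash
python3 - <<'E'
from h import *
from scipy.optimize import least_squares
c=load('w1');W=cloud(c)
def blob(u0,u1,v0,v1,zl,zh=.2):
    w=W[v0:v1,u0:u1].reshape(-1,3);w=w[(w[:,2]>zl)&(w[:,2]<zh)];return w
def circ(p,r):  # visible-side circle fit with known radius
    f=lambda x:np.hypot(p[:,0]-x[0],p[:,1]-x[1])-r
    s=least_squares(f,p[:,:2].mean(0)+[0,-.003],loss='soft_l1',f_scale=.001);return s.x,np.sqrt(2*s.cost/len(p))
for n,b,r in [('p1',(345,380,125,158,.03,.070),.009),('p2',(345,378,186,220,.03,.070),.009),('roll',(225,250,232,262,.03,.07),.008),('han',(352,372,240,265,.06,.082),.008)]:
    p=blob(*b);print(n,len(p),p.mean(0).round(4),*circ(p,r), 'top',blob(*b[:4],.04)[:,2].max())
    t=blob(*b[:4],blob(*b[:4],.04)[:,2].max()-.006);print('   topmid',((t.min(0)+t.max(0))/2).round(4),len(t))
p=blob(290,335,220,250,.052,.075);print('drum',p.mean(0),len(p),p[:,2].max())
# plate top
pl=blob(240,405,110,260,.007,.018);pl=pl[(pl[:,0]<.62)&(pl[:,0]>.38)];print('plate z',np.median(pl[:,2]))
print(W[300,300],W[100,300])
T=np.array(c['tool_from_camera']);o=c['o'];r=Ro.from_quat(o['ee_rot']);C=r.apply(T[:3,3])+o['position']
def px(u,v,z):
    d=r.apply(T[:3,:3]@np.array([(u-c['cx'])/c['fx'],(v-c['cy'])/c['fy'],1]));return C+d*(z-C[2])/d[2]
for q in [(245,118),(399,117),(392,250),(253,240)]:print(px(*q,.012).round(4))
# pot rim
p=blob(280,340,365,430,.045,.07);print('pot',cv2.minEnclosingCircle(p[p[:,2]>.056][:,:2].astype(np.float32)*1000),p[:,2].max())
E
```

```text
p1 52 [0.5434 0.1242 0.0508] [0.54904533 0.11928394] 5.4232020423012055e-05 top 0.08511968788914234
   topmid [0.5488 0.1195 0.0822] 206
p2 126 [0.5355 0.0582 0.051 ] [0.5370057  0.05111559] 0.0001525152388907776 top 0.08536360392724088
   topmid [0.537  0.0515 0.0824] 166
roll 212 [0.3947 0.0298 0.0528] [0.38991104 0.02569658] 0.0010299228788193467 top 0.08381526785825988
   topmid [0.3896 0.0263 0.0808] 140
han 92 [0.5263 0.008  0.0719] [0.5268597  0.00156677] 0.00021146241435050783 top 0.09293067017554937
   topmid [0.5268 0.0023 0.09  ] 156
drum [0.47386581 0.01526799 0.05472342] 413 0.06646498826413216
plate z 0.013038250662179784
[ 0.43622941 -0.08124063  0.00152058] [0.48897591 0.17202316 0.00099533]
[0.4241 0.164  0.012 ]
[0.5968 0.1335 0.012 ]
[ 0.5695 -0.0261  0.012 ]
[0.3967 0.0194 0.012 ]
pot ((437.2912902832031, -193.1703338623047), 56.124935150146484) 0.06304978407229139
```

```bash
python3 - <<'E'
from h import *
c=load('w1');W=cloud(c);p=W[360:440,270:345].reshape(-1,3);p=p[(p[:,2]>.052)&(p[:,2]<.07)&(np.hypot(p[:,0]-.4255,p[:,1]+.22)<.045)]
print(cv2.minEnclosingCircle(p[:,:2].astype(np.float32)*1000),len(p))
o=get_obs();r=Ro.from_quat(o['ee_rot'])
q,_=cv2.minEnclosingCircle(p[:,:2].astype(np.float32)*1000)
for a in (q,(425.6,-220.9)):print(r.inv().apply(np.array([a[0]/1e3,a[1]/1e3,.034])-o['position']).round(4))
E
```

```text
((423.218017578125, -219.77880859375), 31.918222427368164) 433
[-0.2963 -0.0247  0.2682]
[-0.297  -0.0221  0.2682]
```

Call:
{"op": "move_arm", "data": {"plan": [{"delta_pos":[-0.04,-0.003,0],"turn":[0,0,0],"fingers":0},{"delta_pos":[-0.09,-0.007,0.02],"turn":[0,0,0],"fingers":0},{"delta_pos":[-0.14,-0.011,0.04],"turn":[0,0,0],"fingers":0},{"delta_pos":[-0.19,-0.015,0.06],"turn":[0,0,0],"fingers":0},{"delta_pos":[-0.24,-0.019,0.08],"turn":[0,0,0],"fingers":0},{"delta_pos":[-0.28,-0.0225,0.1],"turn":[0,0,0],"fingers":0},{"delta_pos":[-0.296,-0.0235,0.12],"turn":[0,0,0],"fingers":0},{"delta_pos":[-0.297,-0.0235,0.14],"turn":[0,0,0],"fingers":0},{"delta_pos":[-0.297,-0.0235,0.15],"turn":[0,0,0],"fingers":0},{"delta_pos":[-0.297,-0.0235,0.15],"turn":[0,0,0],"fingers":0}]}}

```text
clock: 2.95
position: [0.4251, -0.218, 0.1519]
ee_rot: [0.765, 0.644, -0.0, -0.001]
ft_force: [-0.3, -0.4, -0.4]
grip_width: 0.998
grasp_force: 0.0
```

```bash
python3 - <<'E'
from h import *
o=get_obs();r=Ro.from_quat(o['ee_rot']);print(o['position'],o['ft_force'],o['joint_pos'])
c=snap('wrist','w2');W=cloud(c)
print(r.inv().apply(np.array([.4244,-.2203,.034])-o['position']).round(4))
p=W.reshape(-1,3);p=p[(p[:,2]>.052)&(p[:,2]<.07)&(np.hypot(p[:,0]-.4244,p[:,1]+.22)<.036)];print(len(p),cv2.minEnclosingCircle(p[:,:2].astype(np.float32)*1000))
E
```

```text
[ 0.42513989 -0.21801043  0.15192448] [-0.33170792 -0.37705015 -0.38836456] [-0.45353985  0.08607265  0.88136224  1.98876803 -0.07429576  1.10030554
  0.28832839]
[-0.0024 -0.0002  0.1179]
1486 ((423.6570129394531, -220.1382598876953), 31.43598747253418)
```

View pics/w2.png

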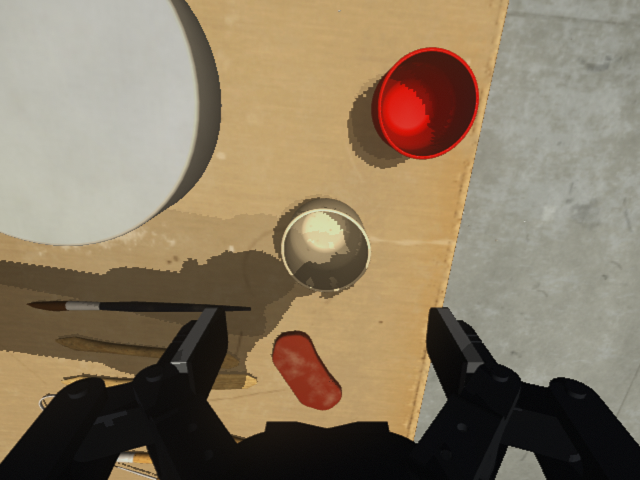

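The pot at (326,250) sits between the fingers, and the red one is well clear. Next I descend and grip.

Call:
{"op": "move_arm", "data": {"plan": [{"delta_pos":[-0.001,0,0.03],"turn":[0,0,0],"fingers":0},{"delta_pos":[-0.001,0,0.06],"turn":[0,0,0],"fingers":0},{"delta_pos":[-0.001,0,0.09],"turn":[0,0,0],"fingers":0},{"delta_pos":[-0.001,0,0.11],"turn":[0,0,0],"fingers":0},{"delta_pos":[-0.001,0,0.118],"turn":[0,0,0],"fingers":0},{"delta_pos":[-0.001,0,0.118],"turn":[0,0,0],"fingers":0},{"delta_pos":[-0.001,0,0.118],"turn":[0,0,0],"fingers":0.15},{"delta_pos":[-0.001,0,0.118],"turn":[0,0,0],"fingers":0.25},{"delta_pos":[-0.001,0,0.118],"turn":[0,0,0],"fingers":0.4},{"delta_pos":[-0.001,0,0.118],"turn":[0,0,0],"fingers":0.5},{"delta_pos":[-0.001,0,0.118],"turn":[0,0,0],"fingers":0.5},{"delta_pos":[-0.001,0,0.118],"turn":[0,0,0],"fingers":0.5}], "force": 20}}

```text
clock: 4.5
position: [0.4253, -0.22, 0.035]
ee_rot: [0.766, 0.643, 0.0, 0.0]
ft_force: [-2.3, 1.0, 7.5]
grip_width: 0.707
grasp_force: 20.0
```

Call:
{"op": "move_arm", "data": {"plan": [{"delta_pos":[0,0,-0.01],"turn":[0,0,0],"fingers":0.5},{"delta_pos":[0,0,-0.035],"turn":[0,0,0],"fingers":0.5},{"delta_pos":[0,0,-0.07],"turn":[0,0,0],"fingers":0.5},{"delta_pos":[0.01,0.001,-0.1],"turn":[0,0,0],"fingers":0.5},{"delta_pos":[0.04,0.002,-0.12],"turn":[0,0,0],"fingers":0.5},{"delta_pos":[0.085,0.004,-0.12],"turn":[0,0,0],"fingers":0.5},{"delta_pos":[0.135,0.006,-0.12],"turn":[0,0,0],"fingers":0.5},{"delta_pos":[0.185,0.009,-0.12],"turn":[0,0,0],"fingers":0.5},{"delta_pos":[0.235,0.011,-0.12],"turn":[0,0,0],"fingers":0.5},{"delta_pos":[0.28,0.013,-0.12],"turn":[0,0,0],"fingers":0.5},{"delta_pos":[0.31,0.015,-0.12],"turn":[0,0,0],"fingers":0.5},{"delta_pos":[0.321,0.015,-0.12],"turn":[0,0,0],"fingers":0.5}]}}

```text
clock: 6.0
position: [0.4951, 0.0952, 0.1546]
ee_rot: [0.765, 0.644, 0.0, 0.0]
ft_force: [0.4, -0.8, -0.8]
grip_width: 0.71
grasp_force: 22.5
```

```bash
python3 - <<'E'
from h import *
c=snap('wrist','w3');o=c['o'];print(o['position'],o['ee_rot'],o['ft_force'],o['grip_width'])
E
```

```text
[0.49505881 0.09517723 0.15462332] [7.64844023e-01 6.44215486e-01 4.57502183e-05 1.60152107e-04] [ 0.38811743 -0.76063438 -0.78881643] 0.7100327378222003
```

View pics/w3.png

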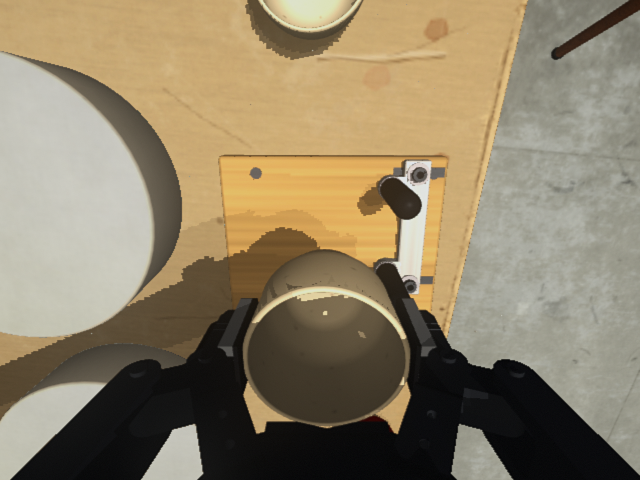

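The pot is held upright, its rim centre near (328,355), midway between the pads. The pins are ahead at (401,198) and (388,275).

```bash
python3 - <<'E'
from h import *
c=load('w3');o=c['o'];W=cloud(c);r=Ro.from_quat(o['ee_rot'])
p=W[280:425,246:410].reshape(-1,3);p=p[~np.isnan(p[:,0])];L=r.inv().apply(p-o['position'])
L=L[(abs(L[:,1])<.033)&(L[:,2]<-.02)&(L[:,2]>-.05)]
zt=np.percentile(L[:,2],3);q=L[L[:,2]<zt+.003]
print(zt,len(q),cv2.minEnclosingCircle(q[:,:2].astype(np.float32)*1000),cv2.fitEllipse(q[:,:2].astype(np.float32)*1000))
print(r.inv().apply(np.array([.4957,.0936,.0475])-o['position']),r.as_matrix()[:,1])
E
```

```text
-0.027157643653950805 2958 ((-0.7529659271240234, 0.2889486253261566), 32.087684631347656) ((-0.300742506980896, 0.058052364736795425), (57.527400970458984, 60.098854064941406), 41.0223503112793)
[-0.00143069  0.00086739  0.10712378] [ 9.85448714e-01 -1.69972764e-01  3.03928762e-04]
```

Call:
{"op": "move_arm", "data": {"plan": [{"delta_pos":[-0.0005,0.001,0.03],"turn":[0,0,0],"fingers":0.5},{"delta_pos":[-0.0005,0.001,0.06],"turn":[0,0,0],"fingers":0.5},{"delta_pos":[-0.0005,0.001,0.085],"turn":[0,0,0],"fingers":0.5},{"delta_pos":[-0.0005,0.001,0.098],"turn":[0,0,0],"fingers":0.5},{"delta_pos":[-0.0005,0.001,0.103],"turn":[0,0,0],"fingers":0.5},{"delta_pos":[-0.0005,0.001,0.103],"turn":[0,0,0],"fingers":0.5},{"delta_pos":[-0.0005,0.001,0.103],"turn":[0,0,0],"fingers":0.5}]}}

```text
clock: 6.92
position: [0.4964, 0.0931, 0.0521]
ee_rot: [0.766, 0.643, 0.001, 0.0]
ft_force: [0.2, -0.6, -0.8]
grip_width: 0.708
grasp_force: 22.5
```

Call:
{"op": "move_arm", "data": {"plan": [{"delta_pos":[0,0,0.002],"turn":[0,0,0],"fingers":0.5},{"delta_pos":[0,0,0.0035],"turn":[0,0,0],"fingers":0.5},{"delta_pos":[0,0,0.0045],"turn":[0,0,0],"fingers":0.5},{"delta_pos":[0,0,0.0045],"turn":[0,0,0],"fingers":0.5}]}}

```text
clock: 7.42
position: [0.4959, 0.0931, 0.0471]
ee_rot: [0.766, 0.643, 0.0, -0.0]
ft_force: [-2.2, 0.6, 4.4]
grip_width: 0.706
grasp_force: 22.9
```

Call:
{"op": "move_arm", "data": {"plan": [{"delta_pos":[0,0.001,-0.0003],"turn":[0,0,0],"fingers":0.5},{"delta_pos":[0,0.003,-0.0003],"turn":[0,0,0],"fingers":0.5},{"delta_pos":[0,0.006,-0.0003],"turn":[0,0,0],"fingers":0.5},{"delta_pos":[0,0.009,-0.0003],"turn":[0,0,0],"fingers":0.5},{"delta_pos":[0,0.012,-0.0003],"turn":[0,0,0],"fingers":0.5},{"delta_pos":[0,0.015,-0.0003],"turn":[0,0,0],"fingers":0.5},{"delta_pos":[0,0.018,-0.0003],"turn":[0,0,0],"fingers":0.5},{"delta_pos":[0,0.02,-0.0003],"turn":[0,0,0],"fingers":0.5},{"delta_pos":[0,0.021,-0.0003],"turn":[0,0,0],"fingers":0.5},{"delta_pos":[0,0.021,-0.0003],"turn":[0,0,0],"fingers":0.5}]}}

```text
clock: 8.68
position: [0.5167, 0.0893, 0.0471]
ee_rot: [0.766, 0.643, 0.0, 0.0]
ft_force: [-2.4, -0.5, 4.4]
grip_width: 0.709
grasp_force: 22.9
```

Call:
{"op": "move_arm", "data": {"plan": [{"delta_pos":[0,0.001,0],"turn":[0,0,0],"fingers":0.5},{"delta_pos":[0,0.002,0],"turn":[0,0,0],"fingers":0.5},{"delta_pos":[0,0.003,0],"turn":[0,0,0],"fingers":0.5},{"delta_pos":[0,0.0035,0],"turn":[0,0,0],"fingers":0.5},{"delta_pos":[0,0.0035,0],"turn":[0,0,0],"fingers":0.5}]}}

```text
clock: 9.3
position: [0.52, 0.0888, 0.0471]
ee_rot: [0.766, 0.643, 0.0, -0.0]
ft_force: [-3.3, 0.9, 5.0]
grip_width: 0.71
grasp_force: 23.0
```

```bash
cat > s.py <<'E'
from h import *
o=get_obs();r=Ro.from_quat(o['ee_rot']);h=np.array([.5233,.0887,.0471])
print('tool-frame force',r.inv().apply(o['ft_force']).round(2),'torque',r.inv().apply(o['torque']).round(3),'to home',(r.inv().apply(h-o['position'])*1000).round(2),o['clock'])
E
python3 s.py
```

```text
tool-frame force [ 0.35 -3.37 -4.96] torque [ 0.592  0.025 -0.045] to home [0.46 3.22 0.03] 9.3
```

Call:
{"op": "move_arm", "data": {"plan": [{"delta_pos":[0,0.0005,-0.0002],"turn":[0,0,0],"fingers":0.5},{"delta_pos":[0,0.001,-0.0003],"turn":[0,0,0],"fingers":0.5},{"delta_pos":[0,0.001,-0.0003],"turn":[0,0,0],"fingers":0.5}]}}

```text
clock: 9.68
position: [0.5211, 0.0885, 0.0472]
ee_rot: [0.766, 0.643, 0.0, 0.0]
ft_force: [-0.0, 0.4, -0.5]
grip_width: 0.712
grasp_force: 22.5
```

```bash
python3 s.py
```

```text
tool-frame force [ 0.36 -0.1   0.49] torque [-0.024 -0.017  0.003] to home [0.56 2.11 0.13] 9.675
```

Call:
{"op": "move_arm", "data": {"plan": [{"delta_pos":[0,0.0005,0],"turn":[0,0,0],"fingers":0.5},{"delta_pos":[0,0.001,0],"turn":[0,0,0],"fingers":0.5},{"delta_pos":[0,0.001,0],"turn":[0,0,0],"fingers":0.5}]}}

```text
clock: 10.05
position: [0.5219, 0.0885, 0.0473]
ee_rot: [0.766, 0.643, -0.0, -0.0]
ft_force: [-0.6, -0.3, -0.3]
grip_width: 0.705
grasp_force: 22.5
```

```bash
python3 s.py
```

```text
tool-frame force [-0.37 -0.55  0.28] torque [ 0.102  0.05  -0.044] to home [0.46 1.32 0.18] 10.05
```

Call:
{"op": "move_arm", "data": {"plan": [{"delta_pos":[0,0.0003,0],"turn":[0,0,0],"fingers":0.5},{"delta_pos":[0,0.0006,0],"turn":[0,0,0],"fingers":0.5},{"delta_pos":[0,0.0006,0],"turn":[0,0,0],"fingers":0.5}]}}

```text
clock: 10.42
position: [0.5224, 0.0886, 0.0473]
ee_rot: [0.765, 0.643, -0.0, -0.0]
ft_force: [-1.3, 2.0, -1.6]
grip_width: 0.707
grasp_force: 22.6
```

```bash
python3 s.py
```

```text
tool-frame force [ 1.7  -1.63  1.56] torque [ 0.321  0.328 -0.008] to home [0.27 0.84 0.23] 10.425
```

Call:
{"op": "move_arm", "data": {"plan": [{"delta_pos":[0.0004,0.0002,0],"turn":[0,0,0],"fingers":0.5},{"delta_pos":[0.0004,0.0004,0],"turn":[0,0,0],"fingers":0.5},{"delta_pos":[0.0004,0.0004,0],"turn":[0,0,0],"fingers":0.5}]}}

```text
clock: 10.8
position: [0.523, 0.0888, 0.0474]
ee_rot: [0.766, 0.643, 0.0, -0.0]
ft_force: [-2.1, 2.4, -2.8]
grip_width: 0.704
grasp_force: 22.6
```

```bash
python3 s.py
```

```text
tool-frame force [ 1.99 -2.48  2.81] torque [0.362 0.38  0.06 ] to home [-0.03  0.28  0.27] 10.8
```

Call:
{"op": "move_arm", "data": {"plan": [{"delta_pos":[0.0004,0,0],"turn":[0,0,0],"fingers":0.5},{"delta_pos":[0.0008,0,0],"turn":[0,0,0],"fingers":0.5},{"delta_pos":[0.0008,0,0],"turn":[0,0,0],"fingers":0.5}]}}

```text
clock: 11.18
position: [0.5235, 0.0892, 0.0475]
ee_rot: [0.766, 0.643, 0.0, 0.0]
ft_force: [-0.4, 0.1, -2.3]
grip_width: 0.708
grasp_force: 22.5
```

```bash
python3 s.py
```

```text
tool-frame force [-0.01 -0.4   2.29] torque [ 0.016  0.067 -0.022] to home [-0.52 -0.06  0.4 ] 11.175
```

Clear of the right pin now, so I go forward again in small steps.

Call:
{"op": "move_arm", "data": {"plan": [{"delta_pos":[0,0.0003,0.0001],"turn":[0,0,0],"fingers":0.5},{"delta_pos":[0,0.0006,0.0003],"turn":[0,0,0],"fingers":0.5},{"delta_pos":[0,0.0006,0.0003],"turn":[0,0,0],"fingers":0.5}]}}

```text
clock: 11.55
position: [0.5238, 0.0893, 0.0472]
ee_rot: [0.766, 0.643, 0.0, -0.0]
ft_force: [-1.7, -0.3, 1.6]
grip_width: 0.707
grasp_force: 22.7
```

```bash
python3 s.py
```

```text
tool-frame force [-0.56 -1.58 -1.57] torque [ 0.297 -0.005  0.053] to home [-0.7  -0.39  0.12] 11.55
```

Call:
{"op": "move_arm", "data": {"plan": [{"delta_pos":[0,0.0003,-0.0001],"turn":[0,0,0],"fingers":0.5},{"delta_pos":[0,0.0005,-0.0001],"turn":[0,0,0],"fingers":0.5},{"delta_pos":[0,0.0005,-0.0001],"turn":[0,0,0],"fingers":0.5}]}}

```text
clock: 11.92
position: [0.5243, 0.0893, 0.0472]
ee_rot: [0.766, 0.643, 0.0, -0.0]
ft_force: [-1.8, -0.1, 0.4]
grip_width: 0.706
grasp_force: 22.7
```

```bash
python3 s.py
```

```text
tool-frame force [-0.38 -1.75 -0.44] torque [ 0.283  0.016 -0.035] to home [-0.76 -0.86  0.09] 11.925
```

Call:
{"op": "move_arm", "data": {"plan": [{"delta_pos":[0,0.0003,0],"turn":[0,0,0],"fingers":0.5},{"delta_pos":[0,0.0005,0],"turn":[0,0,0],"fingers":0.5},{"delta_pos":[0,0.0005,0],"turn":[0,0,0],"fingers":0.5}]}}

```text
clock: 12.3
position: [0.5247, 0.0893, 0.0472]
ee_rot: [0.766, 0.643, 0.0, -0.0]
ft_force: [-2.4, 1.2, 1.5]
grip_width: 0.706
grasp_force: 22.8
```

```bash
python3 s.py
```

```text
tool-frame force [ 0.81 -2.62 -1.46] torque [0.544 0.125 0.012] to home [-0.84 -1.25  0.09] 12.3
```

Call:
{"op": "move_arm", "data": {"plan": [{"delta_pos":[0.0003,0.0001,0],"turn":[0,0,0],"fingers":0.5},{"delta_pos":[0.0006,0.0003,0],"turn":[0,0,0],"fingers":0.5},{"delta_pos":[0.0006,0.0003,0],"turn":[0,0,0],"fingers":0.5}]}}

```text
clock: 12.68
position: [0.5253, 0.0896, 0.0472]
ee_rot: [0.766, 0.643, 0.0, 0.0]
ft_force: [-1.7, -0.4, 0.1]
grip_width: 0.709
grasp_force: 22.6
```

```bash
python3 s.py
```

```text
tool-frame force [-0.7  -1.58 -0.09] torque [ 0.258 -0.034  0.055] to home [-1.25 -1.82  0.1 ] 12.675
```

Call:
{"op": "move_arm", "data": {"plan": [{"delta_pos":[0,0.0003,0],"turn":[0,0,0],"fingers":0.5},{"delta_pos":[0,0.0005,0],"turn":[0,0,0],"fingers":0.5},{"delta_pos":[0,0.0005,0],"turn":[0,0,0],"fingers":0.5}]}}

```text
clock: 13.05
position: [0.5257, 0.0897, 0.0472]
ee_rot: [0.766, 0.643, 0.0, -0.0]
ft_force: [-1.5, -0.0, 2.1]
grip_width: 0.71
grasp_force: 22.7
```

```bash
python3 s.py
```

```text
tool-frame force [-0.29 -1.44 -2.15] torque [0.307 0.029 0.01 ] to home [-1.36 -2.18  0.1 ] 13.05
```

Call:
{"op": "move_arm", "data": {"plan": [{"delta_pos":[0,0.0003,-0.0001],"turn":[0,0,0],"fingers":0.5},{"delta_pos":[0,0.0006,-0.0001],"turn":[0,0,0],"fingers":0.5},{"delta_pos":[0,0.0006,-0.0001],"turn":[0,0,0],"fingers":0.5}]}}

```text
clock: 13.42
position: [0.5262, 0.0896, 0.0472]
ee_rot: [0.766, 0.643, -0.0, -0.0]
ft_force: [-3.3, 0.8, -0.1]
grip_width: 0.707
grasp_force: 22.7
```

```bash
python3 - <<'E'
from h import *
exec(open('s.py').read())
c=snap('wrist','w4');cv2.imwrite('pics/w4c.png',cv2.resize(c['color'][120:440,190:470,::-1],None,fx=1.8,fy=1.8))
E
```

```text
tool-frame force [ 0.27 -3.38  0.08] torque [ 0.415  0.188 -0.009] to home [-1.41 -2.67  0.12] 13.425
```

View pics/w4c.png

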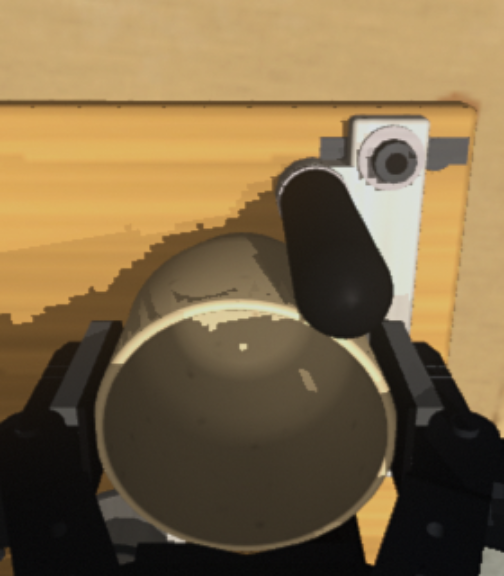

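The view shows the left pin at crop (345,290) against the pot's rim, and the force is now nearly pure -x with no plate load. One small confirming nudge next.

Call:
{"op": "move_arm", "data": {"plan": [{"delta_pos":[0.0001,0.0002,0],"turn":[0,0,0],"fingers":0.5},{"delta_pos":[0.0001,0.0003,0],"turn":[0,0,0],"fingers":0.5},{"delta_pos":[0.0001,0.0003,0],"turn":[0,0,0],"fingers":0.5}]}}

```text
clock: 13.85
position: [0.5264, 0.0896, 0.0472]
ee_rot: [0.766, 0.643, -0.0, -0.0]
ft_force: [-2.2, 1.7, -0.3]
grip_width: 0.708
grasp_force: 22.8
```

```bash
python3 s.py; sleep 0; python3 - <<'E'
from h import *
c=load('w4');o=c['o'];W=cloud(c);r=Ro.from_quat(o['ee_rot'])
p=W[280:425,246:410].reshape(-1,3);p=p[~np.isnan(p[:,0])];L=r.inv().apply(p-o['position'])
L=L[(np.hypot(L[:,0],L[:,1])<.033)&(L[:,2]<-.02)&(L[:,2]>-.034)]
zt=np.percentile(L[:,2],3);q=L[L[:,2]<zt+.003]
print(zt,len(q),cv2.minEnclosingCircle(q[:,:2].astype(np.float32)*1000))
E
```

```text
tool-frame force [ 1.27 -2.49  0.32] torque [0.588 0.11  0.03 ] to home [-1.4  -2.9   0.11] 13.85
-0.02746339678233531 2725 ((0.04788704216480255, 0.5811386108398438), 32.6976203918457)
```

```bash
cat > avg.py <<'E'
from h import *
F=[];T=[];P=[]
for i in range(10):
    o=get_obs();r=Ro.from_quat(o['ee_rot']);F.append(r.inv().apply(o['ft_force']));T.append(r.inv().apply(o['torque']));P.append(r.inv().apply(np.array([.5233,.0887,.0471])-o['position'])*1e3);camera('scene')
print(o['clock'],'F',np.mean(F,0).round(2),'sd',np.std(F,0).round(2),'T',np.mean(T,0).round(3),'to home mm',np.mean(P,0).round(2))
E
python3 avg.py
```

```text
14.3 F [ 0.77 -3.12  0.23] sd [0.45 0.49 0.6 ] T [0.592 0.142 0.003] to home mm [-1.4  -2.97  0.13]
```

Both pins bear, with an estimated 3.6 N on the right and 2.7 N on the left. Now I open gently.

Call:
{"op": "move_arm", "data": {"plan": [{"delta_pos":[0,0,0],"turn":[0,0,0],"fingers":0.28},{"delta_pos":[0,0,0],"turn":[0,0,0],"fingers":0.26},{"delta_pos":[0,0,0],"turn":[0,0,0],"fingers":0.24},{"delta_pos":[0,0,0],"turn":[0,0,0],"fingers":0.22},{"delta_pos":[0,0,0],"turn":[0,0,0],"fingers":0.2},{"delta_pos":[0,0,0],"turn":[0,0,0],"fingers":0.17},{"delta_pos":[0,0,0],"turn":[0,0,0],"fingers":0.14},{"delta_pos":[0,0,0],"turn":[0,0,0],"fingers":0.12},{"delta_pos":[0,0,0],"turn":[0,0,0],"fingers":0.12}]}}

```text
clock: 15.48
position: [0.5265, 0.0896, 0.0473]
ee_rot: [0.766, 0.643, 0.0, -0.0]
ft_force: [-1.1, -0.2, -0.2]
grip_width: 0.883
grasp_force: 0.0
```

```bash
python3 - <<'E'
from h import *
exec(open('s.py').read())
c=snap('wrist','w5');o=c['o'];W=cloud(c);r=Ro.from_quat(o['ee_rot'])
p=W[280:425,246:410].reshape(-1,3);p=p[~np.isnan(p[:,0])];L=r.inv().apply(p-o['position'])
L=L[(np.hypot(L[:,0],L[:,1])<.033)&(L[:,2]<-.02)&(L[:,2]>-.034)]
zt=np.percentile(L[:,2],3);q=L[L[:,2]<zt+.003]
print(zt,len(q),cv2.minEnclosingCircle(q[:,:2].astype(np.float32)*1000))
E
```

```text
tool-frame force [-0.42 -1.04  0.16] torque [-0.011  0.012  0.05 ] to home [-1.43 -3.02  0.17] 15.475
-0.02689576804188079 2799 ((0.14480260014533997, 0.695705771446228), 32.636844635009766)
```

Call:
{"op": "move_arm", "data": {"plan": [{"delta_pos":[0,0,-0.005],"turn":[0,0,0],"fingers":0.12},{"delta_pos":[0,0,-0.02],"turn":[0,0,0],"fingers":0.12},{"delta_pos":[0,0,-0.045],"turn":[0,0,0],"fingers":0.12},{"delta_pos":[0,0,-0.075],"turn":[0,0,0],"fingers":0.12},{"delta_pos":[0,0,-0.1],"turn":[0,0,0],"fingers":0.12},{"delta_pos":[-0.01,0.004,-0.115],"turn":[0,0,0],"fingers":0.5},{"delta_pos":[-0.03,0.01,-0.115],"turn":[0,0,0],"fingers":1},{"delta_pos":[-0.05,0.016,-0.115],"turn":[0,0,0],"fingers":1},{"delta_pos":[-0.061,0.019,-0.115],"turn":[0,0,0],"fingers":1},{"delta_pos":[-0.061,0.019,-0.115],"turn":[0,0,0],"fingers":1},{"delta_pos":[-0.061,0.019,-0.115],"turn":[0,0,0],"fingers":1}]}}

```text
clock: 16.9
position: [0.5347, 0.027, 0.1622]
ee_rot: [0.765, 0.644, -0.0, -0.0]
ft_force: [0.1, 0.4, 0.0]
grip_width: -0.002
grasp_force: 0.0
```

```bash
python3 - <<'E'
from h import *
exec(open('s.py').read())
c=snap('wrist','w6');W=cloud(c)
from scipy.optimize import least_squares
p=W.reshape(-1,3);p=p[(p[:,2]>.066)&(p[:,2]<.0775)];q=p[np.hypot(p[:,0]-.524,p[:,1]-.089)<.036];print(len(q),cv2.minEnclosingCircle(q[:,:2].astype(np.float32)*1000))
for n,x in [('p1',(.549,.1193)),('p2',(.537,.0511))]:
    t=W.reshape(-1,3);t=t[(t[:,2]>.078)&(t[:,2]<.1)&(np.hypot(t[:,0]-x[0],t[:,1]-x[1])<.013)];print(n,len(t),((t.min(0)+t.max(0))/2).round(4) if len(t) else '')
cv2.imwrite('pics/w6c.png',c['color'][100:480,100:540,::-1])
E
```

```text
tool-frame force [ 0.38 -0.   -0.04] torque [-0.005 -0.014 -0.026] to home [ 58.85 -21.76 115.13] 16.9
1540 ((528.279296875, 88.74967956542969), 34.08586502075195)
p1 708 [0.5494 0.1195 0.0819]
p2 520 [0.5372 0.0516 0.0816]
```

View pics/w6c.png

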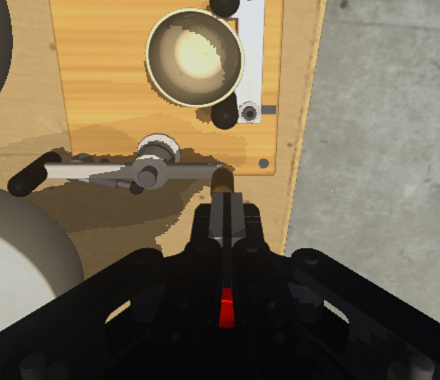

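The view shows the pot upright at crop (195,58), against the pins at (225,5) and (224,115). The handle is at (222,182), with the closed fingers beside it. Next a quick pot-to-pin distance check.

```bash
python3 - <<'E'
from h import *
from scipy.optimize import least_squares
c=load('w6');W=cloud(c);a=W.reshape(-1,3)
P=np.array([[.5494,.1195],[.5372,.0516]])
q=a[(a[:,2]>.068)&(a[:,2]<.076)&(np.hypot(a[:,0]-.525,a[:,1]-.089)<.036)]
q=q[(np.hypot(*(q[:,:2]-P[0]).T)>.012)&(np.hypot(*(q[:,:2]-P[1]).T)>.012)]
x=cv2.fitEllipse(q[:,:2].astype(np.float32)*1000);print(len(q),q[:,2].mean(),x)
s=least_squares(lambda x:np.hypot(q[:,0]-x[0],q[:,1]-x[1])-x[2],[.525,.089,.03]).x;print(s)
print([np.hypot(*(s[:2]-p)) for p in P])
# rim height tilt
A=np.c_[q[:,:2]-s[:2],np.ones(len(q))];print('tilt',np.linalg.lstsq(A,q[:,2],rcond=None)[0])
o=c['o'];r=Ro.from_quat(o['ee_rot'])
h=a[(a[:,2]>.084)&(a[:,2]<.096)&(np.hypot(a[:,0]-.527,a[:,1]-.002)<.012)];print('handle',len(h),(h.min(0)+h.max(0))/2)
print(r.inv().apply([.5269,.0016,.073]-o['position']))
E
```

```text
1173 0.07224965240413765 ((525.2772827148438, 89.13456726074219), (57.813331604003906, 60.02322769165039), 36.91449737548828)
[0.52530986 0.08929465 0.02942287]
[np.float64(0.03863545061847411), np.float64(0.03952546564440001)]
tilt [0.00938139 0.00141488 0.07228789]
handle 204 [0.52713315 0.00518932 0.0877006 ]
[-0.02633651 -0.00330001  0.08920676]
```

Call:
{"op": "move_arm", "data": {"plan": [{"delta_pos":[0,-0.002,0.03],"turn":[0,0,0],"fingers":1},{"delta_pos":[0,-0.002,0.06],"turn":[0,0,0],"fingers":1},{"delta_pos":[0,-0.002,0.08],"turn":[0,0,0],"fingers":1},{"delta_pos":[0,-0.002,0.089],"turn":[0,0,0],"fingers":1},{"delta_pos":[0,-0.002,0.089],"turn":[0,0,0],"fingers":1}]}}

```text
clock: 17.58
position: [0.5327, 0.0269, 0.0732]
ee_rot: [0.765, 0.644, -0.0, -0.0]
ft_force: [0.4, 0.1, 0.4]
grip_width: -0.0
grasp_force: 0.0
```

Call:
{"op": "move_arm", "data": {"plan": [{"delta_pos":[-0.004,-0.001,0],"turn":[0,0,0],"fingers":1},{"delta_pos":[-0.007,-0.001,0],"turn":[0,0,0],"fingers":1},{"delta_pos":[-0.011,-0.0015,0],"turn":[0,0,0],"fingers":1},{"delta_pos":[-0.015,-0.002,0],"turn":[0,0,0],"fingers":1},{"delta_pos":[-0.019,-0.003,0],"turn":[0,0,0],"fingers":1},{"delta_pos":[-0.023,-0.004,0],"turn":[0,0,0],"fingers":1},{"delta_pos":[-0.027,-0.005,0],"turn":[0,0,0],"fingers":1},{"delta_pos":[-0.031,-0.007,0],"turn":[0,0,0],"fingers":1}]}}

```text
clock: 18.58
position: [0.5228, -0.0008, 0.0745]
ee_rot: [0.765, 0.644, 0.003, 0.001]
ft_force: [7.1, 7.7, -1.2]
grip_width: -0.001
grasp_force: 4.3
```

```bash
python3 s.py
```

```text
tool-frame force [8.76 5.67 1.24] torque [-1.163  1.782  0.008] to home [ 88.21 -14.86  27.61] 18.575
```

Call:
{"op": "move_arm", "data": {"plan": [{"delta_pos":[-0.0036,-0.0017,0],"turn":[0,0,0],"fingers":1},{"delta_pos":[-0.007,-0.004,0],"turn":[0,0,0],"fingers":1},{"delta_pos":[-0.0104,-0.0064,0],"turn":[0,0,0],"fingers":1},{"delta_pos":[-0.0135,-0.009,0],"turn":[0,0,0],"fingers":1},{"delta_pos":[-0.0164,-0.012,0],"turn":[0,0,0],"fingers":1},{"delta_pos":[-0.019,-0.015,0],"turn":[0,0,0],"fingers":1},{"delta_pos":[-0.0215,-0.0184,0],"turn":[0,0,0],"fingers":1},{"delta_pos":[-0.0237,-0.022,0],"turn":[0,0,0],"fingers":1},{"delta_pos":[-0.0237,-0.022,0],"turn":[0,0,0],"fingers":1},{"delta_pos":[-0.0237,-0.022,0],"turn":[0,0,0],"fingers":1}]}}

```text
clock: 19.82
position: [0.4943, -0.0228, 0.073]
ee_rot: [0.766, 0.643, -0.001, -0.0]
ft_force: [-0.1, -0.6, -0.1]
grip_width: -0.002
grasp_force: 0.0
```

```bash
python3 - <<'E'
from h import *
exec(open('s.py').read())
c=snap('wrist','w7');cv2.imwrite('pics/w7c.png',c['color'][:,60:560,::-1])
E
```

```text
tool-frame force [-0.61 -0.04  0.14] torque [ 0.063 -0.054  0.013] to home [114.81   9.35  25.84] 19.825
```

View pics/w7c.png

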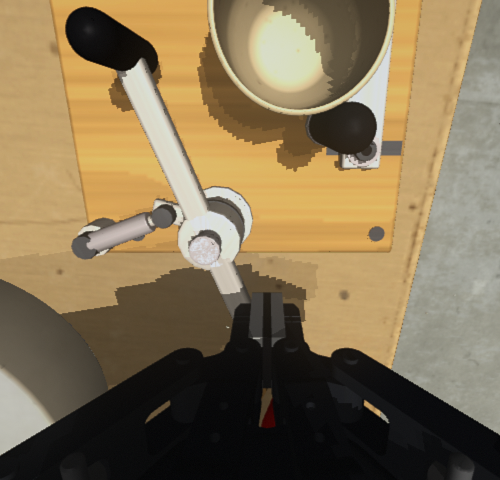

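The toggle is past centre and swinging closed by itself, with the roller at crop (95,35) and no force on the tool. I'll lift away and let it finish.

Call:
{"op": "move_arm", "data": {"plan": [{"delta_pos":[0,0,0],"turn":[0,0,0],"fingers":1},{"delta_pos":[0,0,0],"turn":[0,0,0],"fingers":1},{"delta_pos":[0.002,0.002,-0.01],"turn":[0,0,0],"fingers":1},{"delta_pos":[0.002,0.002,-0.035],"turn":[0,0,0],"fingers":1},{"delta_pos":[0.002,0.002,-0.07],"turn":[0,0,0],"fingers":1},{"delta_pos":[0.002,0.002,-0.11],"turn":[0,0,0],"fingers":1},{"delta_pos":[0.002,0.002,-0.15],"turn":[0,0,0],"fingers":1},{"delta_pos":[0.002,0.002,-0.18],"turn":[0,0,0],"fingers":1},{"delta_pos":[0.002,0.002,-0.18],"turn":[0,0,0],"fingers":1},{"delta_pos":[0.002,0.002,-0.18],"turn":[0,0,0],"fingers":1}]}}

```text
clock: 21.12
position: [0.4969, -0.0207, 0.2531]
ee_rot: [0.766, 0.643, -0.0, -0.0]
ft_force: [-0.3, 0.4, 0.2]
grip_width: 0.003
grasp_force: 0.0
```

```bash
python3 - <<'E'
from h import *
from scipy.optimize import least_squares
exec(open('s.py').read())
c=snap('wrist','w8');W=cloud(c);a=W.reshape(-1,3);cv2.imwrite('pics/w8c.png',c['color'][:,60:560,::-1])
P=np.array([[.5494,.1195],[.5372,.0516]])
for i,x in enumerate(P):
    t=a[(a[:,2]>.078)&(a[:,2]<.09)&(np.hypot(*(a[:,:2]-x).T)<.013)];print(len(t),((t.min(0)+t.max(0))/2).round(4))
q=a[(a[:,2]>.068)&(a[:,2]<.076)&(np.hypot(a[:,0]-.525,a[:,1]-.089)<.036)]
q=q[(np.hypot(*(q[:,:2]-P[0]).T)>.012)&(np.hypot(*(q[:,:2]-P[1]).T)>.012)]
q=q[np.hypot(q[:,0]-.488,q[:,1]-.096)>.011]
s=least_squares(lambda x:np.hypot(q[:,0]-x[0],q[:,1]-x[1])-x[2],[.525,.089,.03],loss='soft_l1',f_scale=.001).x;print(s,[np.hypot(*(s[:2]-p)) for p in P])
t=a[(a[:,2]>.077)&(a[:,2]<.09)&(np.hypot(a[:,0]-.485,a[:,1]-.096)<.02)];m=(t.min(0)+t.max(0))/2;print('roller',len(t),m,'to pot',np.hypot(*(m[:2]-s[:2])))
d=m[:2]-[.4727,.0111];print('theta',np.pi-((np.arctan2(d[1],d[0])+.174)))
E
```

```text
tool-frame force [ 0.33 -0.35 -0.2 ] torque [-0.03   0.004 -0.012] to home [112.28   7.18 206.  ] 21.125
413 [0.5488 0.1192 0.0819]
324 [0.5372 0.0511 0.0816]
[0.52567521 0.08869989 0.02948431] [np.float64(0.038878172712454626), np.float64(0.03884871795358349)]
roller 307 [0.48804193 0.09458267 0.08092062] to pot 0.038090297106733194
theta 1.5785422369658049
```

View pics/w8c.png

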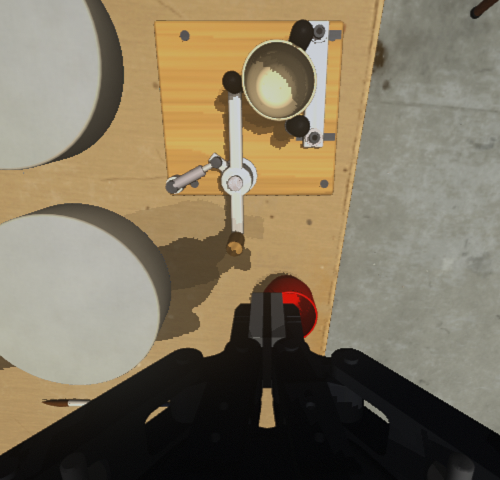

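The toggle is closed at about 1.58 rad. Its roller at crop (232,82) rests on the pot at (280,80), which bears equally on both pins at (303,34) and (298,125). The arm is clear, so I hand in.

```bash
python3 -c "
from workcell import hand_in
print(hand_in())"
```

```text
the job is handed in; nothing more can be done
None
```

The job is handed in at about 21 s: the pot stands upright on the plate, seated on both pins (at most about 4 N each, by estimate), and was released before I swung the toggle, whose roller now holds it, at about 1.58 rad.

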